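Nudge the portable drive into its backup dock

TASK

With the fingertips, push the flat black portable drive over the cabinet top, never gripping or lifting it, until one of its long sides lies flush along the dock's low grey guide rail while its end is still well short of the contact block. Then slide it along the rail until its short end sits squarely against the grey contact block, still flush with the rail, and take the hand away. Leave the other things on the cabinet where they are.

Things in the scene. Friction and masses are not known exactly. Their poses are not given: they have to be found in the camera images.
- drive: Portable drive: a plain black flat box 112 x 78 x 15 mm (length x width x height), loose, lying flat, under 0.4 kg. Origin at the centre of its underside; x along its 112 mm length, y along its 78 mm width, z up. Not the calculator, which has keys. To push it, hold the fingertips close over the cabinet top: a tip held high or with a sloping back rides up on its edge.
- dock: Grey fixed L on the cabinet top, no floor plate: guide rail (12 thick, 13 high, 300 mm long) and at its left end a contact block (100 x 45, 32 mm high). Origin in the L's inner corner, z up. Rail: guiding face x = 0, drive's side -x (towards robot), runs to y = -300 mm. Block: contact face y = 0, drive's side -y (robot's right), x from -88 to 12. Docked drive's centre: x -39, y -56 mm.
- eraser: Bystander: eraser in a sleeve, 48 x 23 x 13 mm, loose, near the block end of the dock on the robot's side. Origin at the centre of its underside, x along its length.
- highlighter: Bystander: highlighter pen lying down, 118 x 16 x 18 mm, loose. Origin at the centre of its underside, x along its length.
- stapler: Bystander: stapler, 148 x 37 x 40 mm, loose. Origin at the centre of its underside, x along its length.
- sticky_pad: Bystander: square pad of sticky notes, 76 x 76 x 18 mm, loose, beyond the rail at the robot's right. Origin at the centre of its underside.
- calculator: Bystander: calculator with keys and a display, 125 x 76 x 14 mm, loose, beyond the rail. Origin at the centre of its underside, x along its length.

How it is judged:
On the way, in this order (a step that is already met when the one before it is completed fails the run):
1. the drive lies flush along the rail, its end still more than 19 mm short of the block (x of drive in the frame of dock above -0.0435 m and angle between the x axis of drive and the y axis of dock, either way round below 0.06 rad and y of drive in the frame of dock below -0.075 m), for 0.2 s.
2. the drive has slid along the rail to the block (x of drive in the frame of dock above -0.0435 m and angle between the x axis of drive and the y axis of dock, either way round below 0.06 rad and y of drive in the frame of dock above -0.0605 m), for 0.2 s.
At the end, for the whole second after the job is handed in: The drive lies flat and at rest with its long side along the rail (gap under 4.5 mm, within 0.06 rad) and its short end against the block (gap under 4.5 mm) (all of step 2 and height (world z) of drive below 0.004 m and angle between drive's own z axis and vertical below 0.05 rad and linear speed of drive below 0.01 m/s); the robot touches nothing.
It fails at once if the drive is lifted or tipped (8 mm up or 0.2 rad) (height (world z) of drive above 0.008 m or angle between drive's own z axis and vertical above 0.2 rad).
It fails at once if another thing is moved by more than 15 mm (distance of any of eraser, highlighter, stapler, sticky_pad, calculator from where it was at the start of the episode above 0.015 m).
It also fails if it takes over 56 s, if anything falls off the work surface, if the arm or the gripper's body presses on something with over 40 N, if the wrist force passes 120 N, or if a joint passes its speed limit or range.

ROBOT

A 6-joint arm with a two-finger parallel gripper is mounted at the origin on a cart in front of the work surface, level with it; the furniture and walls round the work are solid. World frame = base frame: x ahead of the robot, y to its left, z up, the work surface at z = 0. Lengths are in m, angles in rad, forces in N, time in s.
With the tool pointing down it reaches from about 0.35 to 0.725 m from the base axis. Payload 6 kg.
Tool frame: the origin (TCP) lies midway between the tips of the shut fingers; the grasp point (between the pads) lies manip.hold_point_z behind it (manip.hold_point_z is the distance from the TCP to the grasp point, in m); y points along the fingers, z is the direction in which the jaws open and shut, and the axes are right-handed (so a half turn about y gives the same grasp; the last joint's range is limited). The gripper opens to 85 mm and grips with 20 to 120 N. Pads are 22 mm wide; open, the fingers measure 114 mm over their backs; the gripper's body (76 mm by 85 mm) begins 54 mm behind the grasp point. The pads swing forward as they close: fully open they stand 13 mm farther back than shut.
Start: joints at [-0.796, 0.04, 0.085, 0, -1.615, -0.334], TCP at [0.256, -0.543, 0.192] pointing down, gripper open.
Joint ranges: [-2.56, 2.56], [-1.29, 2.01], [-1.08, 1.49], [-3.29, 1.98], [-2.81, -0.18], [-2.99, 2.99]. Speed limits (rad/s): [2.57, 2.57, 3.01, 3.14, 3.14, 3.14].

INTERFACE

Orientations are given as a unit quaternion [x, y, z, w].
In Python, from bench import manip gives the robot as it stands.
- The arm moves only by the tool carry_out, never from a script. Its argument "deltas" is text: rows parted by semicolons, each of 6 numbers parted by spaces: the shift along the world's x, y, z in m, then the turn, a rotation vector about the world's x, y, z in degrees. In form: dx dy dz rx ry rz; .... A call has exactly 10 rows; each row shifts and turns the pose as measured when the row begins; what a row does not reach is not made up. A row lasts 1/10 s, in which the tool goes at most 50 mm and 8.59 degrees, less where a joint would pass 70% of its speed; a pose out of reach is approached as far as the arm can. A call with a gripper value outside its range is refused whole. "grip" is the opening, from 0 (shut) to 1 (fully open), set as the call begins (left out, the last holds). The fingers move at their own pace and stop on an object; the grip force is fixed at half the most. Time passes only in rows, so rows that do not move let the fingers close, or fill a call up. It gives the time, the measured TCP pose, the force and the opening at its end, in the units of the state.
- manip.sense(): the state, without advancing time (a new reading comes with each control period).
- manip.grab_frame(name): name is "side" or "top"; returns (picture, depth): 420x560x3 uint8, red, green, blue; 420x560 float32, m along the optical axis (not along the pixel's ray), 0 where there is no reading.
- manip.calibration(name): a dict with "K" (3x3 intrinsics, pixels), "world_from_camera" (4x4, takes a point from camera to world coordinates). Camera axes: x right, y down, z forward; pixel columns grow to the right and rows downward; lengths in m; the calibration is good to about 2 mm. A picture is of the moment at which its call begins. calibration takes no time and is no camera call.
- manip.sign_off(): hands the job in, once; it reports no verdict.
Trained networks look in the newest picture that a camera, given by its name, has taken for a name from the list of things; names that differ only in an ending like _2 or _b are one class to them, and where a whole thing is asked for, a point or a joint stands for the part that bears it (a point fixed in the world has none). Each returns a list of dicts, best first, with "conf" (0 to 1); they miss things now and then, are a little off and sometimes report something else, mostly with a low value. They report only what shows in the picture. A call takes as long as a camera call.
- manip.find_in(camera, name): "xyz" ([x, y, z] in m, in the coordinates of the camera as it stood for that picture, good to about 4 mm: the middle of the surface that is visible of it).
- manip.silhouettes(camera, name): "mask" (420x560 bool, what is visible of it).
The state is a dict: "t": time; "q": joint angles; "joint_velocities": joint speeds; "joint_efforts": joint torques, N m; "tcp_pos": TCP position; "orientation": TCP orientation; "ft_force": force on the tool from outside, world axes, zero at the start; "moment": the same for the moment, N m; "gripper_width": finger opening in m.
Only numpy, scipy, OpenCV 4.12 (cv2) and the standard library are available. Lean on these libraries where they do the work, as an engineer would, in place of code of your own. Each camera call takes 0.05 s, during which the arm holds its last target. There are 200 camera calls.

## Working session

There is one attempt and no reset: what is moved stays moved. The work goes in short steps, Python scripts to look and compute and a tool call to move; the robot and the scene stay as the last step left them, time stands still between calls to the robot, and variables do not carry over. Pictures are saved under pics/ and viewed, about 8 in all and at most 12, crops included, and the job is handed in when it is done.

Besides the shell and the picture viewer there is one more tool, called after "Request:" as a command line: name --argument value ..., lists and objects as JSON in quotes. carry_out: Moves the arm, as the interface text tells. Its arguments: {"type":"object","properties":{"deltas":{"type":"string"},"grip":{"type":"number"}},"required":["deltas"]}

```bash
mkdir -p pics; cat > h.py <<'E'
import numpy as np, cv2
from bench import manip
def world(cam, uv, d):
    c=manip.calibration(cam);K=np.array(c["K"]);T=np.array(c["world_from_camera"])
    uv=np.atleast_2d(uv);d=np.ravel(d)
    p=np.c_[(uv[:,0]-K[0,2])/K[0,0]*d,(uv[:,1]-K[1,2])/K[1,1]*d,d]
    return p@T[:3,:3].T+T[:3,3]
def save(pic,n): cv2.imwrite(f"pics/{n}.png",pic[:,:,::-1])
def cloud(cam,dep,mask):
    v,u=np.nonzero(mask&(dep>0)); return world(cam,np.c_[u,v],dep[v,u])
def rect(p):
    (c,s,a)=cv2.minAreaRect((p[:,:2]*1000).astype(np.float32))
    if s[0]<s[1]: s=(s[1],s[0]);a+=90
    return np.round(c,1),np.round(s,1),round((a+90)%180-90,2)
E
python3 - <<'E'
from h import *
for cam in("top","side"):
    pic,dep=manip.grab_frame(cam);save(pic,cam+"0")
    T=np.array(manip.calibration(cam)["world_from_camera"]);print(cam,T.round(3).tolist())
    for n in("drive","dock","eraser","highlighter","stapler","sticky_pad","calculator"):
        for r in manip.silhouettes(cam,n)[:2]:
            p=cloud(cam,dep,r["mask"])
            if len(p)>20: print(n,round(r["conf"],2),len(p),rect(p),np.percentile(p[:,2],[5,50,95]).round(4))
s=manip.sense();print(s["t"],s["tcp_pos"],s["orientation"],s["gripper_width"],manip.hold_point_z)
E
```

```text
top [[0.025, -0.992, 0.127, 0.411], [-1.0, -0.025, -0.001, -0.046], [0.004, -0.127, -0.992, 1.341], [0.0, 0.0, 0.0, 1.0]]
drive 0.67 1498 (array([ 471.3, -182.2]), array([115.6,  80.6]), -81.91) [0.0089 0.0144 0.0188]
dock 0.91 1709 (array([523.1, -90.2]), array([371.9, 104.6]), -88.12) [-0.0011  0.0163  0.0348]
eraser 0.47 210 (array([403.6,   6.3]), array([49.8, 26.3]), 21.45) [-0.0009  0.0115  0.0168]
highlighter 0.54 976 (array([ 716. , -369.1]), array([78.8, 78. ]), -6.78) [0.0109 0.0177 0.0225]
stapler 0.62 812 (array([438.1, 278. ]), array([141.7,  36.1]), 62.43) [0.0041 0.0341 0.0411]
sticky_pad 0.83 997 (array([ 718.6, -371.7]), array([83.4, 82. ]), -7.96) [0.0097 0.0177 0.0225]
calculator 0.62 1506 (array([ 785.7, -205.9]), array([130.3,  81.1]), 9.23) [0.005  0.0115 0.0171]
calculator 0.24 221 (array([413. , 156.5]), array([112.9,  14. ]), 59.29) [0.0091 0.0144 0.0199]
side [[0.973, -0.112, 0.204, 0.323], [-0.231, -0.372, 0.899, -1.218], [-0.024, -0.922, -0.388, 0.543], [0.0, 0.0, 0.0, 1.0]]
drive 0.79 647 (array([ 470.2, -183.4]), array([112.9,  77.3]), -82.53) [0.0074 0.015  0.0169]
dock 0.61 702 (array([527.3, -64.5]), array([436.9,  98.5]), -83.32) [0.004  0.015  0.0336]
eraser 0.63 119 (array([401.9,  18.2]), array([59.8, 48.3]), -77.37) [0.0003 0.0097 0.0139]
eraser 0.57 732 (array([ 719.5, -350. ]), array([122.1,  79. ]), 78.51) [0.0042 0.0179 0.0197]
highlighter 0.6 87 (array([412.7, 150.6]), array([109.3,  12.1]), 61.57) [0.0067 0.0134 0.0172]
stapler 0.8 284 (array([434.4, 290.5]), array([171.5,  55.9]), 64.83) [0.004  0.0199 0.0392]
sticky_pad 0.83 750 (array([ 722.7, -361.7]), array([100.6,  87.7]), 81.81) [0.004  0.0179 0.0197]
calculator 0.97 650 (array([ 783.2, -207.8]), array([122.5,  77.3]), 9.42) [0.005  0.0117 0.0154]
0.8 [ 0.25598105 -0.54261106  0.19187503] [-0.68996797 -0.15455124  0.1546003   0.6900412 ] 0.08528802262585737 0.0187
```

View pics/top0.png

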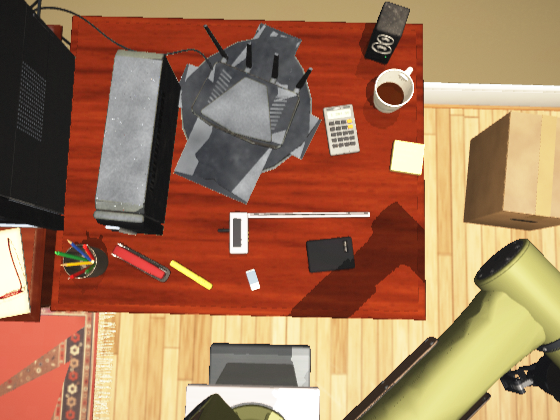

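```bash
python3 - <<'E'
from h import *
from scipy.spatial.transform import Rotation as R
pic,dep=manip.grab_frame("top")
m=[r for r in manip.silhouettes("top","dock")][0]["mask"]
v,u=np.nonzero(m&(dep>0));p=world("top",np.c_[u,v],dep[v,u])
b=p[p[:,2]>0.026];r=p[(p[:,2]>0.008)&(p[:,2]<0.02)]
for n,q in(("block",b),("rail",r)):
    print(n,len(q),rect(q),cv2.boxPoints(cv2.minAreaRect((q[:,:2]*1000).astype(np.float32))).round(1).tolist())
rr=r[r[:,1]<-0.03]
# width limits of rail by bins of y
for y in np.arange(-0.28,0.08,0.04):
    q=r[abs(r[:,1]-y)<0.02]
    if len(q):print(round(y,2),len(q),np.percentile(q[:,0],[2,50,98]).round(4))
print(R.from_quat(manip.sense()["orientation"]).as_matrix().round(3).tolist())
E
```

```text
block 750 (array([516.1,  44.8]), array([97.5, 44.2]), 1.86) [[466.6000061035156, 65.30000305175781], [468.1000061035156, 21.200000762939453], [565.5, 24.299999237060547], [564.0999755859375, 68.5]]
rail 613 (array([554.3, -89.1]), array([366.8,  89.7]), -72.03) [[455.0, 71.5], [568.2000122070312, -277.3999938964844], [653.5, -249.6999969482422], [540.4000244140625, 99.19999694824219]]
-0.28 29 [0.5656 0.5696 0.5772]
-0.24 74 [0.5636 0.5691 0.5769]
-0.2 80 [0.5624 0.5679 0.5732]
-0.16 71 [0.5614 0.5668 0.5721]
-0.12 82 [0.5603 0.5658 0.5713]
-0.08 78 [0.5595 0.5647 0.5703]
-0.04 79 [0.5575 0.5636 0.5693]
0.0 78 [0.5555 0.5624 0.5684]
0.04 24 [0.4726 0.5241 0.5648]
[[0.904, -0.0, -0.427], [0.427, 0.0, 0.904], [-0.0, -1.0, 0.0]]
```

The top picture shows the block at about (238,233), with the rail running to (369,214). The drive is at (330,254) and the eraser at (253,280). The dock is yawed about +1.7° with its origin near (0.556, 0.023). The drive's centre is near (0.471, -0.182), and it is turned about 6° from the rail. I'll move behind the drive with the jaw axis parallel to the rail.

Request:
carry_out --deltas "0.0144 0.0358 -0.009 0 0 -2.4;0.0144 0.0358 -0.009 0 0 -2.4;0.0144 0.0358 -0.009 0 0 -2.4;0.0144 0.0358 -0.009 0 0 -2.4;0.0144 0.0358 -0.009 0 0 -2.4;0.0144 0.0358 -0.009 0 0 -2.4;0.0144 0.0358 -0.009 0 0 -2.4;0.0144 0.0358 -0.009 0 0 -2.4;0.0144 0.0358 -0.009 0 0 -2.4;0.0144 0.0358 -0.009 0 0 -2.4" --grip 1

```text
t: 1.9
tcp_pos: [0.4012, -0.175, 0.0992]
orientation: [0.707, -0.0, 0.003, -0.707]
ft_force: [0.4, -1.0, -0.9]
gripper_width: 0.0853
```

Request:
carry_out --deltas "-0.001 -0.005 -0.015 0 0 1;0 -0.005 -0.015 0 0 0.9;0 0 -0.015 0 0 0;0 0 -0.015 0 0 0;0 0 -0.015 0 0 0;0 0 -0.01 0 0 0;0 0 -0.006 0 0 0;0 0 -0.005 0 0 0;0 0 -0.004 0 0 0;0 0 0 0 0 0"

```text
t: 2.9
tcp_pos: [0.4014, -0.1825, -0.0049]
orientation: [0.707, 0.017, -0.012, -0.707]
ft_force: [-0.1, -0.0, 0.6]
gripper_width: 0.0852
```

```bash
python3 - <<'E'
from h import *
pic,dep=manip.grab_frame("side");save(pic,"side1")
s=manip.sense();print(s["t"],s["tcp_pos"],s["orientation"],s["ft_force"])
c=manip.calibration("side");K=np.array(c["K"]);T=np.linalg.inv(c["world_from_camera"])
q=T[:3,:3]@[0.43,-0.2,0.02]+T[:3,3];uv=(K@q)[:2]/q[2];print(uv)
u,v=uv.astype(int);x0=max(u-100,0);y0=max(v-90,0)
cv2.imwrite("pics/side1c.png",cv2.resize(pic[y0:y0+150,x0:x0+200,::-1],None,fx=4,fy=4,interpolation=cv2.INTER_CUBIC))
E
```

```text
2.95 [ 0.40155603 -0.18257091 -0.0045559 ] [ 0.70728438  0.01679336 -0.01181434 -0.70663089] [-0.87087747 -0.40201925  0.54930322]
[243.3448909  240.32765764]
```

View pics/side1c.png

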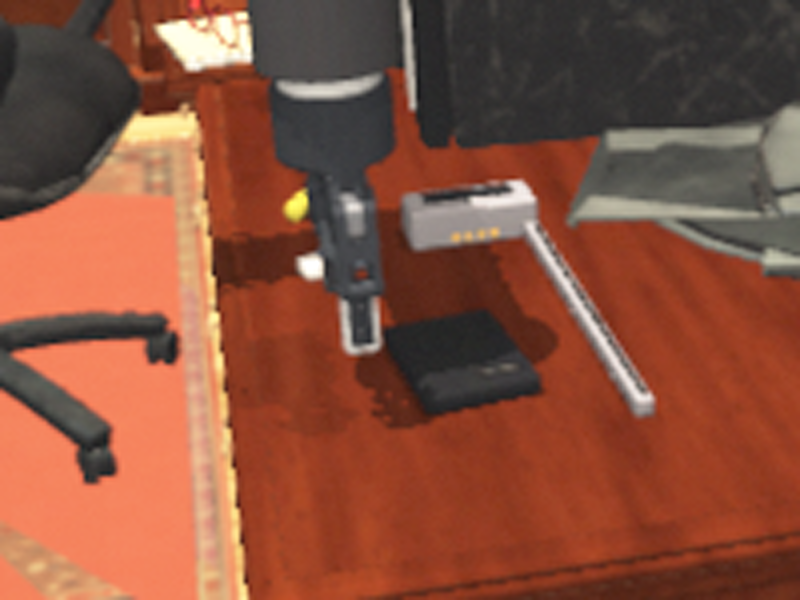

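The side view shows the open fingers low behind the drive (crop about (360,350)), with the drive at (460,360) and clear floor between it and the rail. I'll drop 3 mm and push along the dock's x.

Request:
carry_out --deltas "0 0 -0.003 0 0 -0.6;0.007 0.0002 0 0 0 0;0.007 0.0002 0 0 0 0;0.007 0.0002 0 0 0 0;0.007 0.0002 0 0 0 0;0.007 0.0002 0 0 0 0;0.007 0.0002 0 0 0 0;0.007 0.0002 0 0 0 0;0.005 0.0002 0 0 0 0;0.003 0 0 0 0 0"

```text
t: 3.95
tcp_pos: [0.4653, -0.1809, -0.0065]
orientation: [0.708, 0.014, -0.007, -0.706]
ft_force: [-0.7, -0.5, 0.4]
gripper_width: 0.0856
```

```bash
cat >> h.py <<'E'
def edges(cam="top"):
    pic,dep=manip.grab_frame(cam)
    for r in manip.silhouettes(cam,"drive")[:2]:
        p=cloud(cam,dep,r["mask"]);p=p[(p[:,2]>0.008)&(p[:,2]<.022)]
        if len(p)>20: print(cam,"drive",round(r["conf"],2),len(p),rect(p))
    return pic,dep
E
python3 - <<'E'
from h import *
edges("top");pic,_=edges("side")
s=manip.sense();print(s["t"],s["tcp_pos"],s["orientation"],s["ft_force"])
cv2.imwrite("pics/side2c.png",cv2.resize(pic[150:300,143:343,::-1],None,fx=4,fy=4,interpolation=cv2.INTER_CUBIC))
E
```

```text
4.15 [ 0.46471532 -0.18087689 -0.00644112] [ 0.70756032  0.01386827 -0.00710985 -0.70648108] [-0.39243073 -0.30579124  0.13869378]
```

View pics/side2c.png

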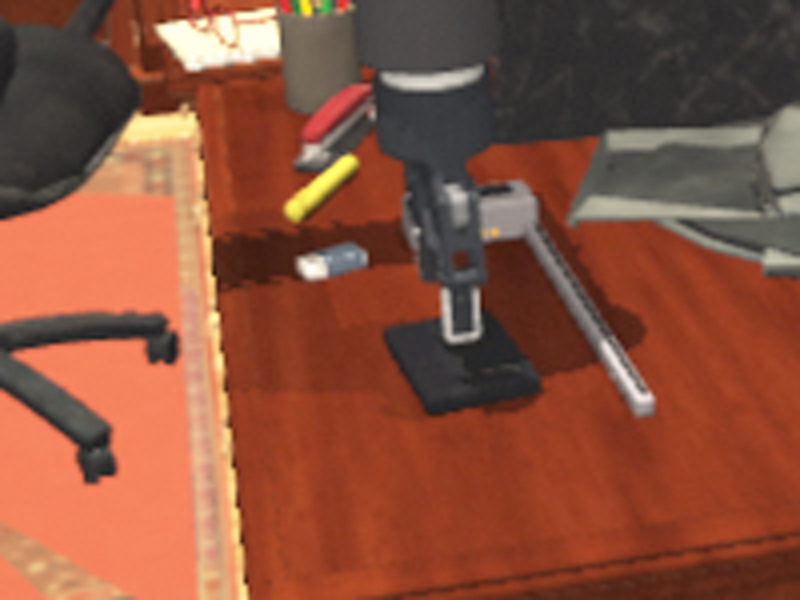

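The fingers now stand over the drive at crop (460,320), and the drive hasn't moved. The open tips must be higher than I assumed, so I'll measure their height from the depth image.

```bash
python3 - <<'E'
from h import *
pic,dep=manip.grab_frame("side")
for v in range(215,246,2):
    w=world("side",[[258,v]],[dep[v,258]])[0];print(v,w.round(4),pic[v,258])
for cam in("top","side"):
    pic,dep=manip.grab_frame(cam)
    for r in manip.find_in(cam,"drive"):
        T=np.array(manip.calibration(cam)["world_from_camera"]);print(cam,r["conf"],(T[:3,:3]@r["xyz"]+T[:3,3]).round(3))
s=manip.sense();print(s["t"],s["gripper_width"],s["ft_force"])
E
```

```text
215 [ 0.4997 -0.0093  0.0006] [83 38 23]
217 [ 0.4643 -0.2494  0.1031] [62 58 61]
219 [ 0.4633 -0.2538  0.0999] [94 96 97]
221 [ 0.4633 -0.252   0.0937] [56 59 60]
223 [ 0.465  -0.2386  0.0821] [58 58 60]
225 [ 0.4649 -0.2375  0.0762] [64 64 66]
227 [ 0.4648 -0.2357  0.0699] [59 58 62]
229 [ 0.4641 -0.239   0.0661] [58 59 62]
231 [ 0.4643 -0.2357  0.059 ] [58 58 61]
233 [ 0.4651 -0.2276  0.0494] [128 125 122]
235 [ 0.4732 -0.1694  0.0145] [127 123 117]
237 [ 0.4706 -0.1856  0.0168] [41 40 38]
239 [ 0.4691 -0.1939  0.0153] [50 49 47]
241 [ 0.4672 -0.2046  0.015 ] [56 56 54]
243 [ 0.4654 -0.2154  0.0149] [61 60 59]
245 [ 0.4638 -0.2243  0.0139] [37 38 36]
side 0.71 [ 0.467 -0.207  0.013]
4.4 0.08542045252197372 [ 1.1541232  -0.03387663 -0.47866312]
```

Request:
carry_out --deltas "-0.01 0 0 0 0 0;-0.01 0 0 0 0 0;-0.01 0 0 0 0 0;-0.01 0 0 0 0 0;-0.01 0 0 0 0 0;-0.01 0 0 0 0 0;-0.005 0 0 0 0 0;0 0 0 0 0 0;0 0 0 0 0 0;0 0 0 0 0 0"

```text
t: 5.4
tcp_pos: [0.3927, -0.1809, -0.0062]
orientation: [0.707, 0.015, -0.006, -0.707]
ft_force: [0.3, 0.5, -0.4]
gripper_width: 0.0853
```

```bash
cat >> h.py <<'E'
def tips(cam="side"):
    s=manip.sense();t=s["tcp_pos"];pic,dep=manip.grab_frame(cam)
    p=cloud(cam,dep,dep>0)
    q=p[(abs(p[:,0]-t[0])<.02)&(abs(p[:,1]-t[1])<.065)&(p[:,2]<.15)]
    h,e=np.histogram(q[:,2],np.arange(-.01,.151,.01));print(cam,s["t"],np.round(t,4),"z hist from -10mm:",h.tolist())
    f=q[q[:,2]>.008];f=f[f[:,2].argsort()][:8];print(f.round(3).tolist())
    return pic,dep
E
python3 - <<'E'
from h import *
pic,_=tips("side");tips("top")
cv2.imwrite("pics/side3c.png",cv2.resize(pic[150:300,143:343,::-1],None,fx=4,fy=4,interpolation=cv2.INTER_CUBIC))
E
```

```text
side 5.4 [ 0.3927 -0.1809 -0.0062] z hist from -10mm: [121, 206, 0, 0, 0, 9, 41, 44, 35, 17, 7, 16, 22, 22, 45, 54]
[[0.387, -0.23, 0.047], [0.402, -0.229, 0.048], [0.397, -0.228, 0.048], [0.399, -0.229, 0.048], [0.395, -0.228, 0.048], [0.392, -0.228, 0.048], [0.383, -0.141, 0.049], [0.389, -0.233, 0.049]]
top 5.45 [ 0.3927 -0.1809 -0.0062] z hist from -10mm: [0, 0, 0, 0, 0, 0, 0, 0, 0, 0, 0, 0, 0, 0, 0, 0]
[]
```

View pics/side3c.png

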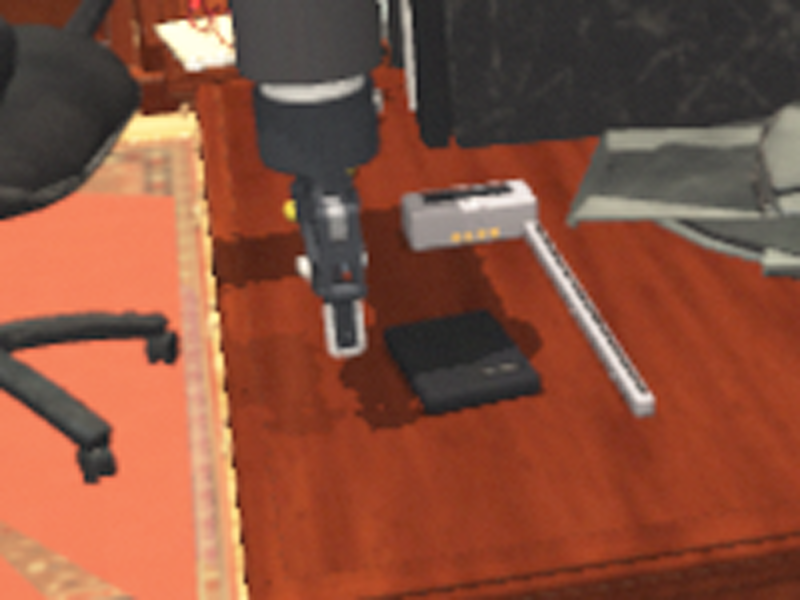

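The side depth image puts the open tips at z ≈ 0.047, while the reported TCP is at -0.006. That is about 40 mm higher than the stated geometry predicts. x and y agree, so I'll trust the depth, descend and watch the force.

Request:
carry_out --deltas "0 0 -0.006 0 0 0;0 0 -0.006 0 0 0;0 0 -0.006 0 0 0;0 0 -0.006 0 0 0;0 0 -0.005 0 0 0;0 0 -0.003 0 0 0;0 0 -0.002 0 0 0;0 0 0 0 0 0;0 0 0 0 0 0;0 0 0 0 0 0"

```text
t: 6.5
tcp_pos: [0.3923, -0.1809, -0.0444]
orientation: [0.707, 0.014, -0.007, -0.707]
ft_force: [-0.5, 0.8, 0.3]
gripper_width: 0.0855
```

```bash
python3 - <<'E'
from h import *
tips();print(manip.sense()["ft_force"])
E
```

```text
side 6.5 [ 0.3923 -0.1809 -0.0444] z hist from -10mm: [86, 123, 37, 38, 37, 18, 4, 13, 17, 25, 38, 43, 62, 51, 61, 65]
[[0.389, -0.227, 0.009], [0.394, -0.229, 0.01], [0.392, -0.228, 0.01], [0.402, -0.226, 0.01], [0.399, -0.231, 0.01], [0.396, -0.231, 0.01], [0.387, -0.229, 0.011], [0.386, -0.137, 0.011]]
[-0.41116552  0.29412715 -0.17003815]
```

Request:
carry_out --deltas "0 0 -0.002 0 0 0;0 0 -0.002 0 0 0;0.008 0.0002 0 0 0 0;0.008 0.0002 0 0 0 0;0.008 0.0002 0 0 0 0;0.007 0.0002 0 0 0 0;0.007 0.0002 0 0 0 0;0.007 0.0002 0 0 0 0;0.005 0.0002 0 0 0 0;0.002 0 0 0 0 0"

```text
t: 7.55
tcp_pos: [0.4488, -0.1796, -0.0487]
orientation: [0.708, 0.013, -0.008, -0.706]
ft_force: [-1.7, 0.7, 1.7]
gripper_width: 0.0855
```

```bash
python3 - <<'E'
from h import *
pic,_=edges("side");tips()
s=manip.sense();print(s["t"],s["tcp_pos"],s["orientation"],s["ft_force"])
cv2.imwrite("pics/side4c.png",cv2.resize(pic[150:300,143:343,::-1],None,fx=4,fy=4,interpolation=cv2.INTER_CUBIC))
E
```

```text
side drive 0.97 549 (array([ 499.2, -185.5]), array([113.1,  77.4]), -89.0)
side 7.65 [ 0.4488 -0.1796 -0.0487] z hist from -10mm: [73, 128, 73, 41, 35, 14, 18, 21, 20, 28, 58, 63, 34, 62, 61, 59]
[[0.442, -0.23, 0.008], [0.446, -0.131, 0.009], [0.439, -0.23, 0.009], [0.44, -0.136, 0.009], [0.453, -0.229, 0.009], [0.445, -0.138, 0.009], [0.464, -0.238, 0.01], [0.442, -0.138, 0.01]]
7.7 [ 0.44859025 -0.17953372 -0.04867774] [ 0.70751346  0.01333388 -0.0073773  -0.70653555] [0.00377359 0.10095872 0.67260902]
```

View pics/side4c.png

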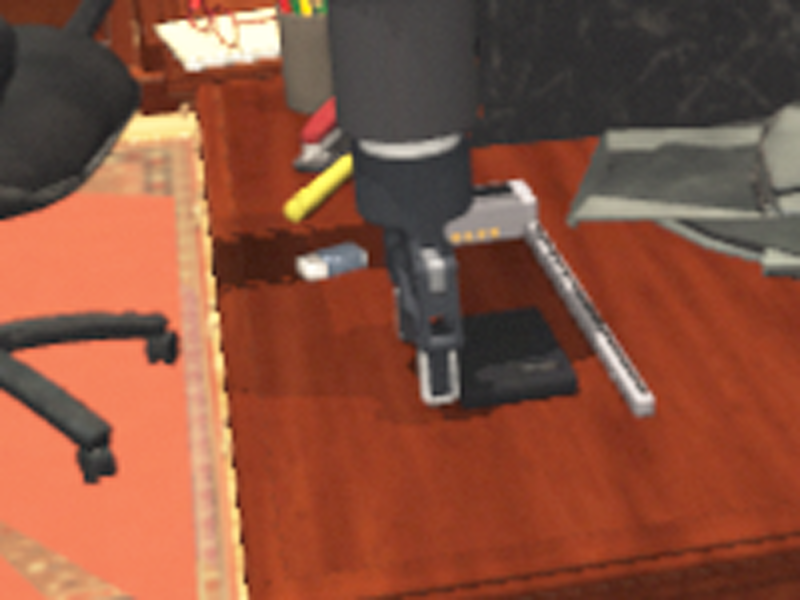

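The drive is now being pushed squarely: it sits at crop (520,355), with centre (0.499, -0.186) and angle 91°. About 24 mm is left to the rail.

Request:
carry_out --deltas "0.005 0.0001 0 0 0 0;0.005 0.0001 0 0 0 0;0.005 0.0001 0 0 0 0;0.004 0.0001 0 0 0 0;0.003 0.0001 0 0 0 0;0.0015 0 0 0 0 0;0.001 0 0 0 0 0;0.001 0 0 0 0 0;0.001 0 0 0 0 0;0.001 0 0 0 0 0"

```text
t: 8.7
tcp_pos: [0.4728, -0.1792, -0.0489]
orientation: [0.707, 0.009, -0.012, -0.707]
ft_force: [-6.1, 1.0, 4.6]
gripper_width: 0.0855
```

```bash
python3 - <<'E'
from h import *
edges("side")
s=manip.sense();print(s["t"],s["tcp_pos"],s["orientation"],s["ft_force"])
E
```

```text
side drive 0.7 530 (array([ 525.2, -187.4]), array([112. ,  78.9]), 89.89)
8.8 [ 0.47283409 -0.17917037 -0.04889375] [ 0.70739708  0.00946374 -0.01152679 -0.706659  ] [-6.78185337  1.1297941   4.20702489]
```

Request:
carry_out --deltas "0.002 0 0 0 0 0;0.002 0 0 0 0 0;0.002 0 0 0 0 0;0 0 0 0 0 0;-0.005 0 0 0 0 0;-0.02 0 0 0 0 0;-0.02 0 0.01 0 0 0;-0.01 0 0.03 0 0 0;0 0 0.04 0 0 0;0 0 0.04 0 0 0" --grip 1

```text
t: 9.8
tcp_pos: [0.4106, -0.1784, 0.068]
orientation: [-0.706, -0.002, 0.019, 0.708]
ft_force: [1.3, -0.7, 0.0]
gripper_width: 0.0858
```

```bash
python3 - <<'E'
from h import *
_,_=edges("side");pic,dep=edges("top");save(pic,"top5")
r=manip.silhouettes("top","dock")
if r:
    p=cloud("top",dep,r[0]["mask"]);b=p[p[:,2]>.026]
    print("block",rect(b),cv2.boxPoints(cv2.minAreaRect((b[:,:2]*1000).astype(np.float32))).round(1).tolist())
s=manip.sense();print(s["t"],s["tcp_pos"],s["orientation"],s["ft_force"])
cv2.imwrite("pics/top5c.png",cv2.resize(pic[170:320,200:400,::-1],None,fx=4,fy=4,interpolation=cv2.INTER_CUBIC))
E
```

```text
side drive 0.69 585 (array([ 523.3, -182.2]), array([118.9,  77.9]), -88.01)
top drive 0.97 1274 (array([ 524.4, -183. ]), array([111.3,  71.6]), -88.55)
block (array([524.4,  45.2]), array([80.9, 44.1]), 1.98) [[483.29998779296875, 65.80000305175781], [484.79998779296875, 21.799999237060547], [565.5999755859375, 24.600000381469727], [564.0999755859375, 68.5999984741211]]
10.05 [ 0.41128187 -0.17815833  0.06654683] [-0.70616551 -0.00192931  0.01919667  0.70778389] [ 0.19696012 -0.38051481 -0.10181802]
```

View pics/top5c.png

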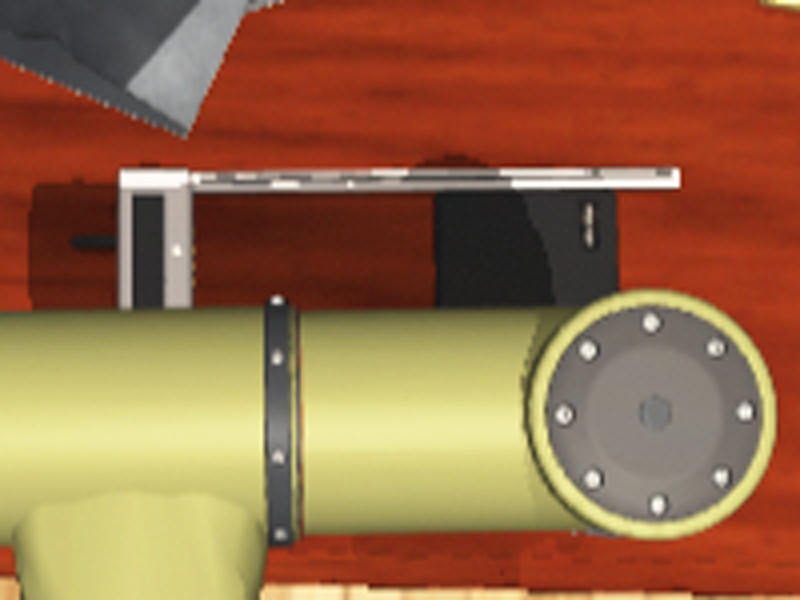

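In the top view the drive's far side lies against the rail, with the drive at crop (435–618, 190+) and the block face at (190,240), so it is well short of the block. Fit angle is 91.5° against 91.7° for the dock. Next I'll turn the jaws 90°, part-close them and go beyond the drive's right end.

Request:
carry_out --deltas "0.011 -0.009 0 0 0 -8.5;0.011 -0.009 0 0 0 -8.5;0.011 -0.009 0 0 0 -8.5;0.011 -0.009 0 0 0 -8.5;0.011 -0.009 0 0 0 -8.5;0.011 -0.009 0 0 0 -8.5;0.011 -0.009 0 0 0 -8.5;0.011 -0.009 0 0 0 -8.5;0.011 -0.009 0 0 0 -8.5;0.011 -0.009 0 0 0 -8.5" --grip 0.4

```text
t: 11.05
tcp_pos: [0.5176, -0.2686, 0.049]
orientation: [-0.516, 0.488, -0.462, 0.531]
ft_force: [-0.3, 0.5, -0.4]
gripper_width: 0.0344
```

```bash
cat >> h.py <<'E'
def st():
    from scipy.spatial.transform import Rotation as R
    s=manip.sense();z=R.from_quat(s["orientation"]).as_matrix()
    print("t",s["t"],"tcp",np.round(s["tcp_pos"],4),"jaw yaw",np.degrees(np.arctan2(z[1,2],z[0,2])).round(2),"toolY",z[:,1].round(3),"w",round(s["gripper_width"],4),"F",np.round(s["ft_force"],1),"q",np.round(s["q"],2))
E
python3 - <<'E'
from h import *
st();tips()
E
```

```text
t 11.05 tcp [ 0.5176 -0.2686  0.049 ] jaw yaw 5.55 toolY [-0.013  0.039 -0.999] w 0.0344 F [-0.3  0.5 -0.4] q [-0.16  0.06 -0.15 -0.04 -1.39 -2.88]
side 11.05 [ 0.5176 -0.2686  0.049 ] z hist from -10mm: [133, 233, 123, 0, 0, 0, 0, 0, 0, 1, 15, 20, 17, 19, 7, 19]
[[0.534, -0.239, 0.008], [0.515, -0.239, 0.008], [0.504, -0.242, 0.008], [0.529, -0.238, 0.008], [0.51, -0.238, 0.008], [0.526, -0.237, 0.009], [0.505, -0.237, 0.009], [0.521, -0.236, 0.009]]
```

Joint 6 is at -2.88, close to its limit, and the slide would push it further. I'll turn the jaws the other way, half a turn, which gives the same grasp.

Request:
carry_out --deltas "0 0 0.003 0 0 8.5;0 0 0.003 0 0 8.5;0 0 0 0 0 8.5;0 0 0 0 0 8.5;0 0 0 0 0 8.5;0 0 0 0 0 8.5;0 0 0 0 0 8.5;0 0 0 0 0 8.5;0 0 0 0 0 8.5;0 0 0 0 0 8.5"

```text
t: 12.1
tcp_pos: [0.5091, -0.2664, 0.0373]
orientation: [0.713, -0.013, -0.03, -0.7]
ft_force: [-0.9, 0.0, 0.5]
gripper_width: 0.0342
```

Request:
carry_out --deltas "0 0 0 0 0 8.5;0 0 0 0 0 8.5;0 0 0 0 0 8.5;0 0 0 0 0 8.5;0 0 0 0 0 8.5;0 0 0 0 0 8.5;0 0 0 0 0 8.5;0 0 0 0 0 8.5;0 0 0 0 0 8.5;0 0 0 0 0 0"

```text
t: 13.1
tcp_pos: [0.4993, -0.2621, 0.0215]
orientation: [0.561, 0.43, -0.469, -0.53]
ft_force: [-0.8, 0.2, 0.3]
gripper_width: 0.0341
```

```bash
python3 - <<'E'
from h import *
st();tips();edges("side")
E
```

```text
t 13.1 tcp [ 0.4993 -0.2621  0.0215] jaw yaw 169.01 toolY [-0.015 -0.07  -0.997] w 0.0341 F [-0.8  0.2  0.3] q [-0.08 -0.03 -0.32  0.07 -1.29 -0.14]
side 13.1 [ 0.4993 -0.2621  0.0215] z hist from -10mm: [141, 222, 122, 0, 0, 0, 0, 11, 11, 12, 16, 5, 9, 13, 48, 67]
[[0.51, -0.238, 0.008], [0.492, -0.238, 0.008], [0.508, -0.238, 0.009], [0.497, -0.241, 0.009], [0.505, -0.238, 0.009], [0.486, -0.216, 0.009], [0.515, -0.242, 0.01], [0.488, -0.235, 0.01]]
side drive 0.67 550 (array([ 523.5, -184.3]), array([115.1,  78.5]), -88.25)
side drive 0.59 179 (array([ 553.9, -101.6]), array([344.7,  87. ]), -71.59)
```

Request:
carry_out --deltas "0.006 -0.002 0.002 1 -0.2 4;0.006 -0.002 0.002 1 -0.2 4;0.006 -0.001 0.001 1 -0.2 3;0.006 0 0 1 -0.2 1.5;0.002 0 0 0 0 0;0 0 0 0 0 0;0 0 0 0 0 0;0 0 0 0 0 0;0 0 0 0 0 0;0 0 0 0 0 0"

```text
t: 14.25
tcp_pos: [0.5258, -0.2668, 0.0253]
orientation: [0.498, 0.505, -0.502, -0.496]
ft_force: [0.6, -0.6, -1.1]
gripper_width: 0.034
```

```bash
python3 - <<'E'
from h import *
st();tips()
E
```

```text
t 14.25 tcp [ 0.5258 -0.2668  0.0253] jaw yaw -179.23 toolY [ 0.005  0.001 -1.   ] w 0.034 F [ 0.6 -0.6 -1.1] q [-0.13  0.05 -0.21 -0.   -1.31  0.14]
side 14.25 [ 0.5258 -0.2668  0.0253] z hist from -10mm: [132, 227, 127, 0, 0, 0, 0, 5, 14, 15, 16, 13, 12, 15, 28, 58]
[[0.515, -0.239, 0.008], [0.54, -0.235, 0.008], [0.508, -0.238, 0.009], [0.526, -0.238, 0.009], [0.534, -0.236, 0.009], [0.537, -0.236, 0.009], [0.51, -0.24, 0.009], [0.544, -0.239, 0.01]]
```

Request:
carry_out --deltas "0 0 -0.01 0 0 0.9;0 0 -0.01 0 0 0;0 0 -0.01 0 0 0;0 0 -0.01 0 0 0;0 0 -0.006 0 0 0;0 0 -0.004 0 0 0;0 0 -0.002 0 0 0;0 0 0 0 0 0;0 0 0 0 0 0;0 0 0 0 0 0"

```text
t: 15.3
tcp_pos: [0.525, -0.2666, -0.0324]
orientation: [0.493, 0.509, -0.506, -0.492]
ft_force: [-0.2, 0.1, -1.1]
gripper_width: 0.0342
```

```bash
python3 - <<'E'
from h import *
st();pic,_=tips();edges("side")
cv2.imwrite("pics/side6c.png",cv2.resize(pic[150:300,173:373,::-1],None,fx=4,fy=4,interpolation=cv2.INTER_CUBIC))
E
```

```text
t 15.3 tcp [ 0.525  -0.2666 -0.0324] jaw yaw -178.26 toolY [ 0.004  0.001 -1.   ] w 0.0342 F [-0.2  0.1 -1.1] q [-0.13  0.1  -0.27 -0.   -1.2   0.16]
side 15.3 [ 0.525  -0.2666 -0.0324] z hist from -10mm: [121, 205, 92, 17, 16, 18, 11, 15, 21, 50, 55, 63, 78, 33, 25, 66]
[[0.535, -0.233, 0.008], [0.526, -0.238, 0.009], [0.544, -0.239, 0.009], [0.523, -0.238, 0.009], [0.531, -0.241, 0.01], [0.543, -0.233, 0.01], [0.518, -0.238, 0.01], [0.543, -0.257, 0.01]]
side drive 0.83 250 (array([ 520.2, -185.8]), array([111.3,  73.4]), -89.32)
```

View pics/side6c.png

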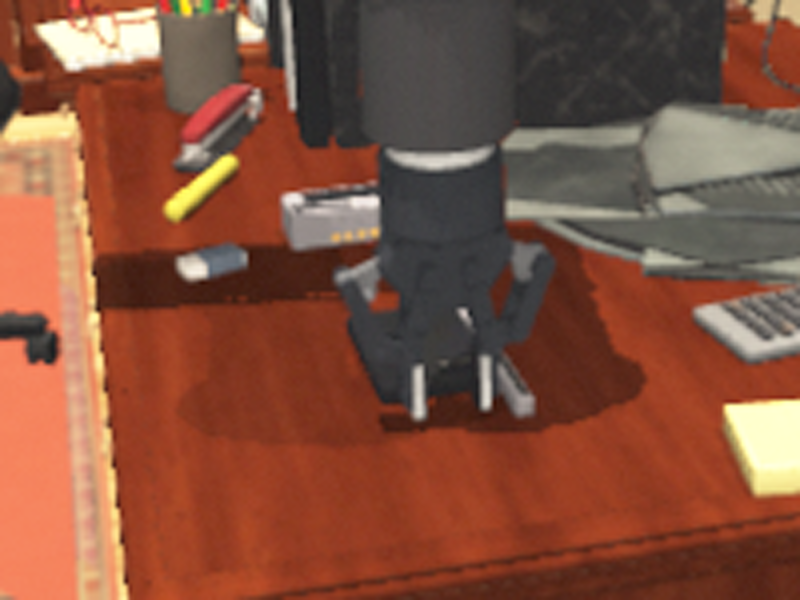

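The side view shows the fingertips at crop (420,410) and (485,405), just right of the drive's end and about 10 mm up. They are clear of the rail at (515,395). I'll lower 5 mm and slide the drive along the rail.

Request:
carry_out --deltas "0 0 -0.003 0 0 0;0 0 -0.002 0 0 0;-0.0002 0.01 0 0 0 0;-0.0002 0.01 0 0 0 0;-0.0002 0.012 0 0 0 0;-0.0002 0.012 0 0 0 0;-0.0002 0.012 0 0 0 0;-0.0002 0.012 0 0 0 0;-0.0002 0.01 0 0 0 0;-0.0002 0.005 0 0 0 0"

```text
t: 16.45
tcp_pos: [0.5224, -0.1763, -0.0376]
orientation: [0.493, 0.509, -0.507, -0.492]
ft_force: [-0.5, -0.7, -0.5]
gripper_width: 0.0341
```

```bash
python3 - <<'E'
from h import *
st();tips();edges("side")
E
```

```text
t 16.45 tcp [ 0.5224 -0.1763 -0.0376] jaw yaw -178.23 toolY [ 0.003  0.001 -1.   ] w 0.0341 F [-0.5 -0.7 -0.5] q [ 0.04  0.01 -0.38 -0.   -1.19 -0.01]
side 16.45 [ 0.5224 -0.1763 -0.0376] z hist from -10mm: [83, 160, 116, 16, 17, 9, 12, 11, 36, 53, 46, 67, 56, 6, 54, 58]
[[0.526, -0.165, 0.008], [0.518, -0.163, 0.008], [0.54, -0.176, 0.008], [0.515, -0.163, 0.008], [0.524, -0.16, 0.009], [0.512, -0.163, 0.009], [0.504, -0.191, 0.009], [0.529, -0.162, 0.009]]
side drive 0.87 218 (array([ 518.9, -112.9]), array([116.3,  63.4]), 77.51)
```

Request:
carry_out --deltas "-0.0002 0.01 0 0 0 0;-0.0002 0.01 0 0 0 0;-0.0002 0.01 0 0 0 0;-0.0002 0.01 0 0 0 0;-0.0002 0.01 0 0 0 0;-0.0002 0.009 0 0 0 0;0 0.005 0 0 0 0;0 0.003 0 0 0 0;0 0.002 0 0 0 0;0 0.001 0 0 0 0"

```text
t: 17.6
tcp_pos: [0.5202, -0.1026, -0.0375]
orientation: [-0.493, -0.507, 0.507, 0.492]
ft_force: [-0.9, -2.3, 1.0]
gripper_width: 0.034
```

```bash
python3 - <<'E'
from h import *
st();pic,_=tips();edges("side");edges("top")
cv2.imwrite("pics/side7c.png",cv2.resize(pic[150:300,173:373,::-1],None,fx=4,fy=4,interpolation=cv2.INTER_CUBIC))
E
```

```text
t 17.6 tcp [ 0.5202 -0.1026 -0.0375] jaw yaw -178.29 toolY [ 0.001 -0.001 -1.   ] w 0.034 F [-0.9 -2.3  1. ] q [ 0.19 -0.05 -0.43  0.   -1.19 -0.16]
side 17.6 [ 0.5202 -0.1026 -0.0375] z hist from -10mm: [67, 143, 100, 9, 15, 11, 7, 12, 32, 44, 44, 61, 48, 10, 45, 52]
[[0.529, -0.093, 0.008], [0.536, -0.089, 0.008], [0.518, -0.091, 0.009], [0.526, -0.094, 0.009], [0.521, -0.093, 0.009], [0.53, -0.089, 0.009], [0.538, -0.092, 0.009], [0.539, -0.114, 0.01]]
side drive 0.51 209 (array([512.7, -42.5]), array([119.6,  64.8]), 78.34)
top drive 0.48 32 (array([483.4, -72.3]), array([29.3,  5.2]), -88.76)
```

View pics/side7c.png

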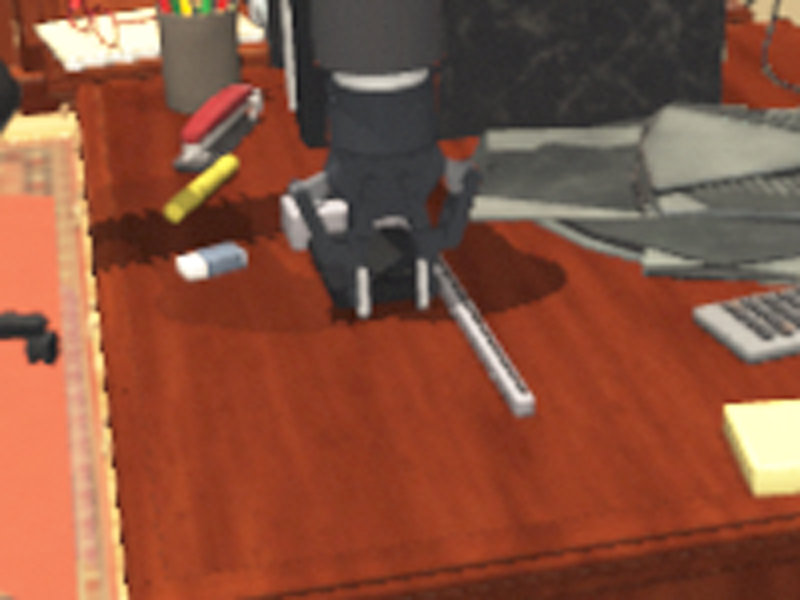

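The fingers at crop (362,290) and (422,285) are holding the drive's end, and the drive is a couple of millimetres from the block. I'll creep to contact.

Request:
carry_out --deltas "0 0.0015 0 0 0 0;0 0.0015 0 0 0 0;0 0.0015 0 0 0 0;0 0.0015 0 0 0 0;0 0.0015 0 0 0 0;0 0.0015 0 0 0 0;0 0.0015 0 0 0 0;0 0.002 0 0 0 0;0 0.002 0 0 0 0;0 0 0 0 0 0"

```text
t: 18.85
tcp_pos: [0.5201, -0.1025, -0.0357]
orientation: [-0.499, -0.501, 0.513, 0.487]
ft_force: [-1.3, -0.8, -0.3]
gripper_width: 0.0342
```

```bash
python3 - <<'E'
from h import *
st();pic,_=tips();s=manip.sense();print(s["moment"],s["joint_efforts"])
edges("side")
E
```

```text
t 18.85 tcp [ 0.5201 -0.1025 -0.0357] jaw yaw -178.46 toolY [ 0.    -0.024 -1.   ] w 0.0342 F [-1.3 -0.8 -0.3] q [ 0.2  -0.06 -0.44  0.03 -1.19 -0.19]
side 18.85 [ 0.5201 -0.1025 -0.0357] z hist from -10mm: [78, 132, 102, 11, 12, 12, 9, 11, 21, 46, 47, 54, 57, 16, 38, 52]
[[0.509, -0.094, 0.008], [0.54, -0.111, 0.008], [0.536, -0.089, 0.008], [0.512, -0.092, 0.01], [0.522, -0.088, 0.01], [0.519, -0.088, 0.01], [0.53, -0.091, 0.01], [0.527, -0.09, 0.01]]
[-0.44043668  0.08396644  0.04388674] [-3.30841367e-02 -2.94884348e+01  3.23130262e+01  6.40261486e+00
  4.32661583e-02 -2.27073405e-02]
side drive 0.75 241 (array([517.6, -38.3]), array([110.5,  76.6]), -88.23)
```

Request:
carry_out --deltas "0 0.003 -0.001 1 0 0;0 0.003 -0.001 0.4 0 0;0 0.003 0 0.2 0 0;0 0.003 0 0.2 0 0;0 0.003 0 0.2 0 0;0 0.003 0 0.2 0 0;0 0.003 0 0.2 0 0;0 0.003 0 0.2 0 0;0 0.003 0 0.2 0 0;0 0.003 0 0.2 0 0"

```text
t: 20.0
tcp_pos: [0.52, -0.1014, -0.0311]
orientation: [-0.497, -0.502, 0.511, 0.49]
ft_force: [0.9, -15.7, -1.0]
gripper_width: 0.034
```

```bash
python3 - <<'E'
from h import *
st();tips();edges("side")
E
```

```text
t 20.0 tcp [ 0.52   -0.1014 -0.0311] jaw yaw -178.53 toolY [-0.002 -0.016 -1.   ] w 0.034 F [  0.9 -15.7  -1. ] q [ 0.2  -0.06 -0.43  0.02 -1.2  -0.18]
side 20.0 [ 0.52   -0.1014 -0.0311] z hist from -10mm: [86, 123, 91, 30, 12, 11, 6, 11, 12, 42, 39, 53, 59, 44, 8, 54]
[[0.533, -0.087, 0.008], [0.515, -0.09, 0.009], [0.536, -0.09, 0.009], [0.53, -0.089, 0.009], [0.537, -0.085, 0.01], [0.524, -0.089, 0.01], [0.538, -0.109, 0.011], [0.521, -0.09, 0.011]]
side drive 0.79 258 (array([516.7, -40.3]), array([114.2,  74.5]), -88.18)
```

There is a firm 16 N reaction with no further travel, so the drive is against the block. I'll back off straight, rise and look.

Request:
carry_out --deltas "0 -0.006 0 0 0 0;0 -0.015 0 0 0 0;0 -0.02 0 0 0 0;0 -0.02 0.01 0 0 0;0 -0.02 0.02 0 0 0;-0.01 -0.03 0.03 0 0 0;-0.02 -0.03 0.03 0 0 0;-0.03 -0.03 0.02 0 0 0;-0.03 -0.03 0.02 0 0 0;-0.03 -0.03 0.01 0 0 0"

```text
t: 21.15
tcp_pos: [0.3985, -0.3318, 0.111]
orientation: [-0.492, -0.508, 0.51, 0.49]
ft_force: [0.2, -0.5, 0.5]
gripper_width: 0.0342
```

```bash
python3 - <<'E'
from h import *
st();edges("side");pic,dep=edges("top")
m=(dep>0);p=world("top",np.array([[u,v] for v in range(420) for u in range(560)]),dep.ravel()).reshape(420,560,3)
print("block",rect(p[(p[...,2]>.026)&(p[...,2]<.04)&(abs(p[...,0]-.516)<.06)&(abs(p[...,1]-.045)<.035)]))
r=manip.silhouettes("top","drive")[0]["mask"]&m
for k,lab in((0,"x"),(1,"y")): print(lab,np.percentile(p[r][:,k],[1,50,99]).round(4))
for n in("eraser","highlighter","stapler"):
    for r in manip.silhouettes("top",n)[:1]: print(n,r["conf"],rect(cloud("top",dep,r["mask"])))
cv2.imwrite("pics/top8c.png",cv2.resize(pic[180:300,200:360,::-1],None,fx=5,fy=5,interpolation=cv2.INTER_CUBIC))
E
```

```text
t 21.15 tcp [ 0.3985 -0.3318  0.111 ] jaw yaw -177.94 toolY [-0.001 -0.004 -1.   ] w 0.0342 F [ 0.2 -0.5  0.5] q [-0.3  -0.18 -0.27  0.   -1.48  0.34]
side drive 0.71 440 (array([517.2, -36.2]), array([118.5,  76.1]), -87.99)
top drive 0.75 1399 (array([518.2, -34.8]), array([108.2,  76.8]), -88.62)
top drive 0.75 155 (array([405.3,   7.2]), array([45.7, 21.6]), 19.85)
block (array([516.2,  44.8]), array([97.8, 44.1]), 1.85)
x [0.4791 0.5176 0.5565]
y [-0.0887 -0.035   0.019 ]
eraser 0.65 (array([403.6,   7.1]), array([47.4, 23.4]), 19.89)
stapler 0.57 (array([440. , 279.5]), array([148.7,  36.7]), 62.01)
```

View pics/top8c.png

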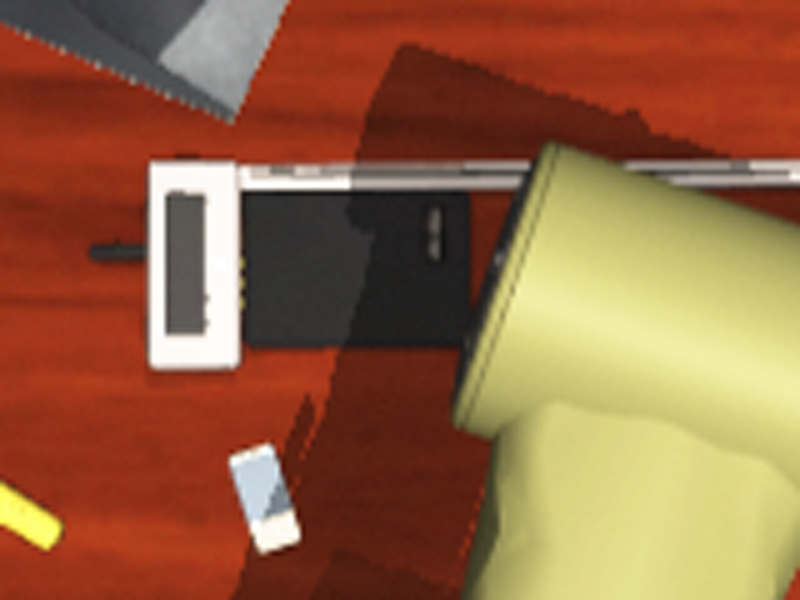

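The top view shows the drive at crop (243–470, 190–347). Its long side is along the rail and its left end is on the block face at column 240. The eraser at (265,498) hasn't moved. The fitted centre (0.518, -0.035) agrees with the docked pose I computed, (0.519, -0.034), and the hand is clear.

```bash
python3 -c "
from h import *
st();print(manip.sign_off())"
```

```text
t 21.55 tcp [ 0.399  -0.33    0.1078] jaw yaw -177.92 toolY [-0.006 -0.003 -1.   ] w 0.0343 F [-0.6  0.2 -0.6] q [-0.3  -0.17 -0.27  0.   -1.48  0.33]
the job is handed in; nothing more can be done
None
```

The drive is docked and the job is handed in at about t = 21.6 s. I pushed it square onto the rail with the open fingertips, about 150 mm short of the block. Then I slid it along the rail with the part-closed tips until the block stopped it, with a reaction of about 16 N, and took the hand away.

**Last checks:**
- **Position:** the top camera put the drive's centre at (0.518, -0.035) and its long axis at 91.4°. The docked pose I expected was (0.519, -0.034) at about 91.7°. The gaps at the rail and block look like 1–2 mm or less, with about 2 mm of measuring uncertainty.
- **Bystanders:** the eraser and stapler measured within about 2 mm of their starting places. I did not re-measure the highlighter, sticky pad or calculator, but the hand never went near them.

**What disagreed:**
- **Fingertip height:** the tips stood about 40 mm higher than the TCP reading and stated geometry imply. The first push therefore passed over the drive without touching it. I took the tip height from the side camera's depth after that.
- **Side camera:** its last fit put the centre at y = -0.036 and the length at 118 mm instead of 112, so I gave it less weight.
- **Tool tilt:** the tool tilted by about 1° and crept up a few millimetres while pressing at the block. The drive stayed flat in the pictures.

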